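# Hang the spice shelf on its slotted upright

### The job

Hang the loose spice shelf on the slotted upright, above the shelf that is already there: feel its claws into a free row of slots, push it back against the upright and press it down until its spring catch snaps into a hole, then let go of it. Do not knock over the two spice jars that stand nearby waiting to go on it.

Things in the scene. Friction and masses are not known exactly. Their poses are not given: they have to be found in the camera images.
- shelf: Loose white steel spice shelf on the worktop: 112 mm deep (x) by 150 mm wide (y), 0.28 to 0.45 kg. Origin: centre of the tray's underside, x to its back, z up. Tray floor 4 mm thick, 22 mm rim at front and sides. Back plate 100 mm wide, 72 mm high, rear face at x = +57 mm.
- shelf_handle (a point): Grip point in the shelf's wooden caddy handle, 45 mm above the shelf's origin, same axes. The handle is an upright board, 12 mm thick (y), 92 mm long (x), across the tray's middle, from the tray floor to 62 mm above the tray's underside. 65 mm of open tray on either side: grip it from above, fingers closing along y.
- shelf_claws (a point): Midway between the shelf's two lower claws, at the tips' lower edge: x = +68.5, z = +10 mm in the shelf. Four steel claws behind the back plate at y = +-26 mm, two rows, the upper 40 mm higher. Claw 6 mm wide, 14 mm high: neck 8 mm high (underside 16 mm above the tray's), at its end a 6 mm thick tooth hanging 6 mm lower. Tips 11.5 mm behind the plate; 5.5 mm gap between plate and tooth.
- shelf_catch (a joint): Spring catch: round-nosed 8 mm pin through the back plate (y = 0, 45 mm above the tray's underside). 0 = sprung out, nose 5.5 mm behind the plate; grows as the pin is pushed in (m, to 0.0065; 4.5 to 6 N). It rubs on the upright while the shelf is pushed back, so the shelf may need pressing down firmly (10 to 20 N); it springs out into a hole when the shelf is fully down.
- rack: Stand fixed to the worktop: dark steel base plate 140 (x) by 120 (y) by 8 mm, a pole at its back. Origin: centre of the base's underside; -x is its front, z up. On the pole is clamped the upright, a hollow bright metal channel 84 mm wide, 254 mm high, square to the stand. Its lower end is anywhere from 12 to 42 mm above the worktop; this is NOT reported: find the slots by touch or by eye.
- rack_face (a point): On the front face of the upright, on its centre line, at worktop height (15 mm behind the rack's origin, same axes). Sheet 4 mm thick, 17 mm hollow behind. Two columns of slots at y = +-26 mm, each slot 10 mm wide, 18 mm high, 40 mm from one row to the next; the undersides of the five rows are 30, 70, 110, 150, 190 mm above the upright's lower end. The shelf's two claw rows fit neighbouring rows.
- rack_pole (a point): Top of the stand's pole, 289 mm above the worktop. The upright's middle column has 12 by 12 mm catch holes, each centred 29 mm above the underside of a slot row: the pin's place when the necks rest on the slots' undersides. A second, like shelf hangs in rows 1 and 2, its underside 14 mm and handle top 76 mm above the upright's lower end; rows 3 to 5 are free.
- jar_front: Spice jar 41 mm across, 105 mm high, standing on the worktop nearer the robot. Origin: centre of its underside. Must stay upright.
- jar_back: Spice jar 41 mm across, 105 mm high, standing on the worktop further back. Origin: centre of its underside. Must stay upright.

How it is judged:
On the way, in this order (a step that is already met when the one before it is completed fails the run):
1. the shelf is lifted clear of the worktop (height (world z) of shelf above 0.08 m), for 0.1 s.
2. the claws are in the slots and the shelf is pushed back against the upright, its catch pushed in (value of joint shelf_catch above 0.0025 m and x of shelf in the frame of rack above -0.0465 m and height (world z) of shelf above 0.09 m).
At the end, for the whole second after the job is handed in: The loose shelf hangs on the upright above the other one (underside over 90 mm up), its origin within 4 mm of x = -42 mm and within 6 mm of y = 0 in the stand's frame (back plate against the upright), level within 0.08 rad, its catch sprung out into a hole (under 1.5 mm), at rest and let go (x of shelf in the frame of rack between -0.0465 and -0.0385 m and y of shelf in the frame of rack between -0.006 and 0.006 m and height (world z) of shelf above 0.09 m and angle between shelf's own z axis and vertical below 0.08 rad and value of joint shelf_catch below 0.0015 m and linear speed of shelf below 0.02 m/s and contact force between shelf and the fingers below 0.05 N); the robot touches nothing.
It fails at once if a spice jar is knocked over (angle between any of jar_front, jar_back's own z axis and vertical above 0.5 rad).
It also fails if it takes over 48 s, if anything falls off the work surface, if the arm or the gripper's body presses on something with over 40 N, if the wrist force passes 120 N, or if a joint passes its speed limit or range.

### The arm

A 6-joint arm with a two-finger parallel gripper is mounted at the origin on a cart in front of the work surface, level with it; the furniture and walls round the work are solid. World frame = base frame: x ahead of the robot, y to its left, z up, the work surface at z = 0. Lengths are in m, angles in rad, forces in N, time in s.
With the tool pointing down it reaches from about 0.375 to 0.9 m from the base axis. Payload 3.1 kg.
Tool frame: the origin (TCP) lies on the front face of the gripper's body, between the roots of the fingers; the fingertips stand 70 mm ahead of it and the grasp point (between the pads) lies 51 mm ahead of it; z points along the fingers, y is the line along which they close (so a half turn about z gives the same grasp; the last joint's range is limited). The gripper opens to 87 mm and grips with 3 to 60 N. Pads are 19 mm wide; open, the fingers measure 117 mm over their backs; the gripper's body (75 mm by 190 mm) begins 51 mm behind the grasp point.
Start: joints at [1.123, 0.527, 1.433, -0, 1.181, -0.178], TCP at [0.167, 0.602, 0.292] pointing down, gripper open.
Joint ranges: [-3.08, 3.08], [-0.75, 2.2], [0.22, 2.44], [-1.43, 4.57], [0, 2.65], [-2.85, 2.85]. Speed limits (rad/s): [2.79, 2.79, 3.14, 3.14, 3.14, 3.14].

### API

Orientations are given as a unit quaternion [x, y, z, w].
In Python, from rig import robot, cams, ticket gives the robot as it stands. The module is installed in compiled form; this text tells all that it offers.
- The arm moves only by the shell command python3 -m crank 'ROWS' [FORCE]. ROWS is JSON, a list of rows, each a list of 7 numbers: the shift along the tool's x, y, z in cm, then the turn, a rotation vector about the tool's x, y, z in rad, then the closure, from 0 (fully open) to 1 (shut). A call has 1 to 5 rows; each row shifts and turns the commanded pose from where the row before left it, along the tool's axes as they then stand; what a row does not reach is not made up. A row lasts 1/8 s, in which the tool goes at most 62.5 mm and 10.7 degrees, less where a joint would pass 70% of its speed; a pose out of reach is approached as far as the arm can. A call is refused whole if a number of a shift passes 6.25 or a number of a turn 0.188, either way. A call with a gripper value outside its range is refused whole. The fingers move at their own pace and stop on an object; FORCE is the grip in N (left out, the last holds). Time passes only in rows, so rows that do not move let the fingers close. It gives the time, the measured TCP pose, the force, the opening and the grip force at its end, in the units of the state.
- robot.get_obs(): the state, without advancing time (a new reading comes with each control period).
- cams.camera(name): name is "side" or "top"; returns the picture (480x640x3 uint8, red, green, blue); there is no depth.
- cams.camera_info(name): a dict with "intrinsics" (3x3 intrinsics, pixels), "pose" (4x4, takes a point from camera to world coordinates). Camera axes: x right, y down, z forward; pixel columns grow to the right and rows downward; lengths in m; the calibration is good to about 2 mm. A picture is of the moment at which its call begins. camera_info takes no time and is no camera call.
- ticket.hand_in(): hands the job in; it is judged then, once.
The state is a dict: "time": time; "q": joint angles; "joint_velocities": joint speeds; "joint_torque": joint torques, N m; "position": TCP position; "tool_rot": TCP orientation; "ft_force": force on the tool from outside, world axes, zero at the start; "moment": the same for the moment, N m; "grip_width": finger opening in m; "grip_force": force on a finger pad.
Only numpy, scipy, OpenCV 4.12 (cv2) and the standard library are available. Lean on these libraries where they do the work, as an engineer would, in place of code of your own. Each camera call takes 0.05 s, during which the arm holds its last target. There are 200 camera calls.

## Working session

There is one attempt and no reset: what is moved stays moved. The work goes in short steps, Python scripts to look and compute and a shell command to move; the robot and the scene stay as the last step left them, time stands still between calls to the robot, and variables do not carry over. Pictures are saved under pics/ and viewed, at most 10 in all, crops included, and the job is handed in when it is done.

```bash
mkdir -p pics; python3 - <<'E'
from rig import robot,cams
import cv2,numpy as np
np.set_printoptions(precision=4,suppress=True)
for n in("side","top"):
    im=cams.camera(n); cv2.imwrite(f"pics/{n}0.png",im[:,:,::-1]); i=cams.camera_info(n); print(n,np.array(i["intrinsics"]),np.array(i["pose"]))
o=robot.get_obs(); print({k:np.round(v,4) for k,v in o.items()})
E
```

```text
side [[608.2826   0.     313.9175]
 [  0.     608.2826 231.5094]
 [  0.       0.       1.    ]] [[-0.9774 -0.1265  0.1694  0.3528]
 [-0.2113  0.6107 -0.7632  0.5475]
 [-0.0069 -0.7817 -0.6236  0.7503]
 [ 0.      0.      0.      1.    ]]
top [[520.9763   0.     316.1175]
 [  0.     520.9763 232.9372]
 [  0.       0.       1.    ]] [[-0.027  -0.9807  0.1937  0.3646]
 [-0.9987  0.0346  0.0362 -0.183 ]
 [-0.0423 -0.1924 -0.9804  1.0872]
 [ 0.      0.      0.      1.    ]]
{'time': np.float64(0.1), 'q': array([ 1.1225,  0.5284,  1.4338, -0.    ,  1.1814, -0.1785]), 'joint_velocities': array([ 0.0019, -0.0012, -0.0014, -0.0001,  0.0016,  0.001 ]), 'joint_torque': array([ -0.0008, -44.099 , -17.715 ,   0.0635,   0.0533,  -0.    ]), 'position': array([0.1663, 0.6019, 0.2914]), 'tool_rot': array([ 0.1345,  0.9909, -0.0009, -0.0003]), 'ft_force': array([-0.4431, -0.435 , -0.2845]), 'moment': array([-0.0239,  0.0302,  0.0155]), 'grip_force': np.float64(0.0), 'grip_width': np.float64(0.0869)}
```

View pics/side0.png

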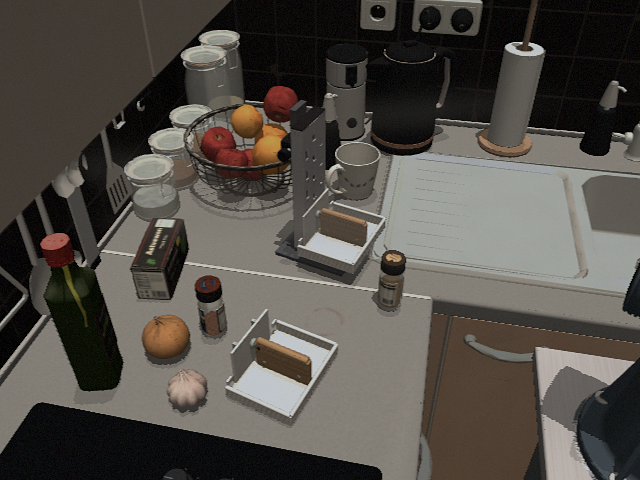

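View pics/top0.png

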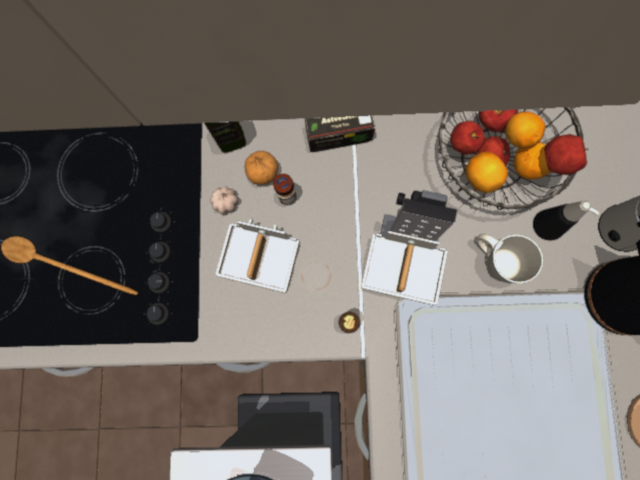

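The side view shows the loose shelf at (283,365), the rack's upright at (310,165) with the hung shelf at (342,235), and jars at (210,305) and (392,280). The top view shows the loose shelf at (258,257), the rack at (420,215) with its shelf at (405,267), and jars at (286,190) and (349,322). I'll zoom in for the pixel positions.

```bash
python3 - <<'E'
import cv2,numpy as np
s=cv2.imread("pics/side0.png");t=cv2.imread("pics/top0.png")
def c(im,x,y,w,h,W,H):
    r=cv2.resize(im[y:y+h,x:x+w],(W,H),interpolation=cv2.INTER_CUBIC)
    for k in range(0,w,20): cv2.putText(r,str(x+k),(k*W//w,8),0,.3,(0,255,255)); cv2.line(r,(k*W//w,0),(k*W//w,H),(0,255,255) if k%100==0 else (0,160,160),1) if 0 else None
    for k in range(0,w,20): cv2.line(r,(k*W//w,0),(k*W//w,5),(0,255,0))
    for k in range(0,h,20): cv2.putText(r,str(y+k),(0,k*H//h+4),0,.3,(0,255,255))
    return r
a=np.hstack([c(s,220,300,130,120,390,360),c(t,210,210,100,90,400,360)])
b=np.hstack([c(s,270,90,120,190,380,600),c(t,350,180,120,130,410,444)[:444].repeat(1,0) if 0 else cv2.copyMakeBorder(c(t,350,180,120,130,410,444),0,156,0,0,0)])
cv2.imwrite("pics/a.png",a);cv2.imwrite("pics/b.png",b)
E
```

```text
(no output)
```

View pics/a.png

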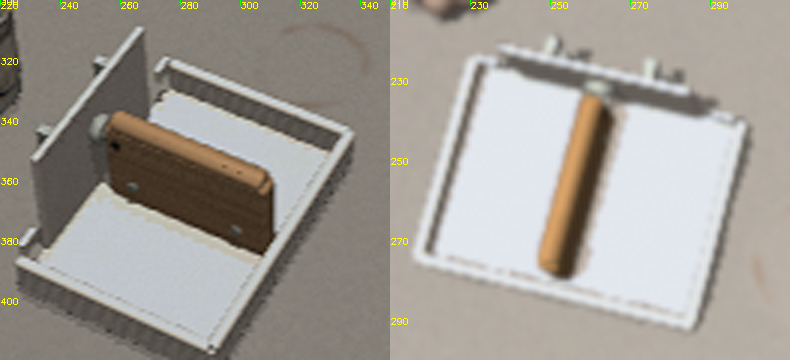

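View pics/b.png

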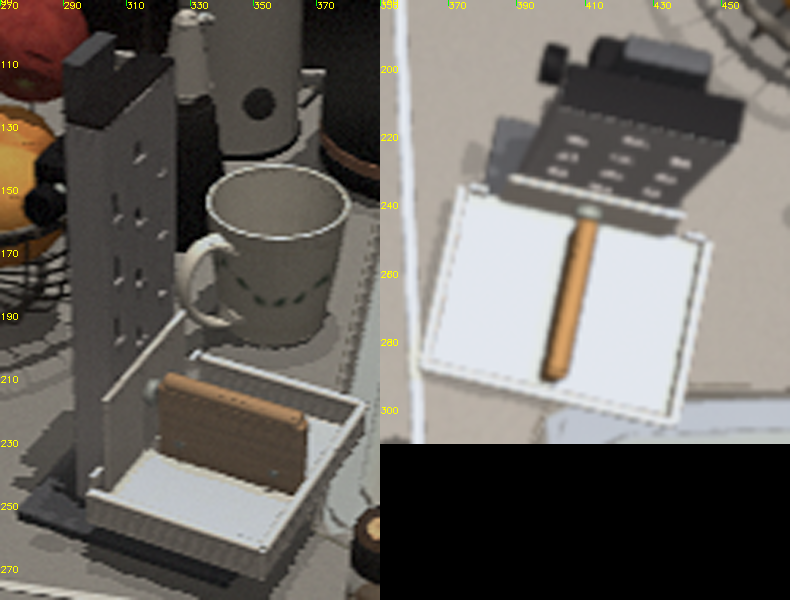

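```bash
cat >h.py <<'E'
import numpy as np,cv2
from scipy.optimize import least_squares
from rig import cams,robot
np.set_printoptions(precision=4,suppress=True)
def proj(n,P):
    i=cams.camera_info(n);T=np.array(i["pose"]);p=(np.atleast_2d(P)-T[:3,3])@T[:3,:3];p=p@np.array(i["intrinsics"]).T
    return p[:,:2]/p[:,2:]
def ray(n,uv,z):
    i=cams.camera_info(n);T=np.array(i["pose"]);d=T[:3,:3]@np.linalg.solve(np.array(i["intrinsics"]),[*uv,1]);return T[:3,3]+d*(z-T[2,3])/d[2]
def R(a):return np.array([[np.cos(a),-np.sin(a),0],[np.sin(a),np.cos(a),0],[0,0,1]])
C=np.array([[-.056,.075,.022],[-.056,-.075,.022],[.056,-.075,.022],[.056,.075,.022]])
def fit(obs,z=None,x0=(.5,0,0,.03)):
    f=lambda v:np.concatenate([(proj(n,C@R(v[2]).T+[v[0],v[1],v[3] if z is None else z])-u).ravel() for n,u in obs.items()])
    r=least_squares(f,x0,loss="soft_l1");return r.x,f(r.x)
E
python3 - <<'E'
from h import *
L={"side":[(290.7,417.3),(337.7,344),(275,320.7),(226,386.7)],"top":[(216.5,274.5),(286.7,292),(300,240.5),(230.5,224.5)]}
H={"side":[(353.7,264.2),(384.6,217.6),(331.6,202.4),(298.4,245.8)],"top":[(362.9,287.4),(437.2,303.5),(446.6,249.7),(374,234.4)]}
for d,z in((L,0),(H,None)):
    x,r=fit(d,z);print("both",x,"\n",r.reshape(-1,4,2).round(1).tolist())
    for n in d: print(n,fit({n:d[n]},z)[0])
print("jars",ray("top",(284,182),.105),ray("top",(349,321),.105),ray("side",(208,284),.105),ray("side",(393,258),.105))
E
```

```text
both [ 0.5281 -0.0207 -0.2665  0.03  ] 
 [[[0.9, -0.3], [0.7, -0.8], [1.3, -1.5], [-1.6, -0.0]], [[-0.6, 0.4], [-0.9, -0.1], [-0.9, -1.0], [-0.2, -1.1]]]
side [ 0.5287 -0.0196 -0.2648  0.03  ]
top [ 0.5271 -0.0221 -0.2675  0.03  ]
both [ 0.4917 -0.3199 -0.2457  0.0283] 
 [[[0.4, 0.4], [0.8, -0.3], [0.3, -0.1], [-1.8, 0.7]], [[-0.4, 0.3], [0.6, 0.5], [1.0, -0.9], [-0.4, -1.0]]]
side [ 0.4949 -0.3403 -0.2439  0.0121]
top [ 0.4936 -0.3221 -0.2464  0.0086]
jars [ 0.6628 -0.0863  0.105 ] [ 0.3899 -0.2032  0.105 ] [ 0.6603 -0.0827  0.105 ] [ 0.3889 -0.2012  0.105 ]
```

Hung shelf found at (0.492, −0.320, 0.028), yaw −0.246. Loose shelf at (0.528, −0.021), yaw −0.266. The tool is already aligned with the loose shelf, so I'm approaching.

```bash
R='[-4,-3.85,0,0,0,0,0.0]'; python3 -m crank '[[-4,-3.85,0,0,0,0,0],[-4,-3.85,0,0,0,0,0],[-4,-3.85,0,0,0,0,0],[-4,-3.85,0,0,0,0,0],[-4,-3.85,0,0,0,0,0]]' 40; python3 -m crank '[[-4,-3.85,0,0,0,0,0],[-4,-3.85,0,0,0,0,0],[-4,-3.85,0,0,0,0,0],[-4,-3.85,0,0,0,0,0],[-4,-3.85,0,0,0,0,0]]'
cat >>h.py <<'E'
from scipy.spatial.transform import Rotation as Ro
def delta(gx,gy,gz,yaw):
    "shift in tool cm and yaw turn about tool z to bring TCP to goal, shelf-yaw yaw"
    o=robot.get_obs();M=Ro.from_quat(o["tool_rot"]).as_matrix()
    cur=np.arctan2(-M[0,1],M[1,1])
    print("t",o["time"],"pos",o["position"],"z-axis",M[:,2],"yaw",cur,"F",o["ft_force"],"M",o["moment"],"w",o["grip_width"],o["grip_force"])
    print("shift cm",M.T@(np.array([gx,gy,gz])-o["position"])*100,"turn z",cur-yaw)
E
python3 -c "
from h import *;delta(.5357,-.0228,.2,-.2665)"
```

```text
time: 0.72
position: [0.3085, 0.3619, 0.2921]
tool_rot: [0.134, 0.991, -0.0, -0.0]
ft_force: [0.0, 0.1, -0.0]
grip_width: 0.087
grip_force: 0.0
time: 1.35
position: [0.45, 0.123, 0.2921]
tool_rot: [0.135, 0.991, 0.0, -0.0]
ft_force: [0.7, 0.6, 0.1]
grip_width: 0.0872
grip_force: 0.0
t 1.35 pos [0.45   0.123  0.2921] z-axis [-0.0002  0.0002 -1.    ] yaw -0.2700591629437997 F [0.7045 0.6059 0.1452] M [0.0134 0.014  0.007 ] w 0.08720706282871707 0.0
shift cm [-12.1499 -11.7673   9.2095] turn z -0.0035591629437997097
```

```bash
python3 -m crank '[[-4.05,-3.9,0,0,0,0,0],[-4.05,-3.9,0,0,0,0,0],[-4.05,-3.97,0,0,0,0,0],[0,0,5,0,0,0,0],[0,0,5,0,0,0,0]]'; python3 -m crank '[[0,0,5,0,0,0,0],[0,0,3.5,0,0,0,0],[0,0,1.2,0,0,0,0],[0,0,0,0,0,0,0]]'; python3 -c "
from h import *;delta(.5357,-.0228,.095,-.2665)
cv2.imwrite('pics/c.png',np.hstack([cv2.resize(cams.camera('side')[260:460,180:380,::-1],(400,400)),cv2.resize(cams.camera('top')[170:330,170:330,::-1],(400,400))]))"
```

```text
time: 1.98
position: [0.5359, -0.0223, 0.1913]
tool_rot: [0.135, 0.991, -0.0, 0.001]
ft_force: [-0.2, -0.2, -0.5]
grip_width: 0.0871
grip_force: 0.0
time: 2.48
position: [0.5351, -0.0211, 0.0949]
tool_rot: [0.135, 0.991, 0.0, -0.001]
ft_force: [-0.0, 0.1, 0.2]
grip_width: 0.087
grip_force: 0.0
t 2.475 pos [ 0.5351 -0.0211  0.0949] z-axis [-0.0011  0.0003 -1.    ] yaw -0.2698321349649189 F [-0.034   0.0865  0.1799] M [-0.0608  0.0378 -0.0439] w 0.08697788756464296 0.0
shift cm [-0.1037 -0.1473 -0.0112] turn z -0.003332134964918909
```

View pics/c.png

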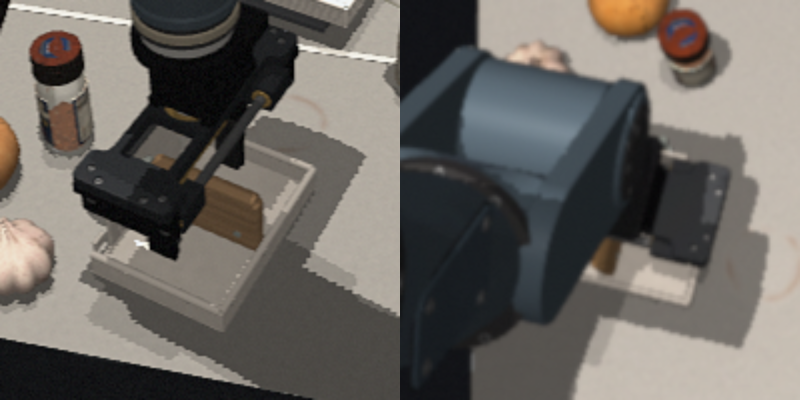

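The fingers straddle the handle, one on each side of the board (side crop, around (165,245) and (230,155)), and the jars are clear. Closing and lifting.

```bash
python3 -m crank '[[0,0,0,0,0,0,1],[0,0,0,0,0,0,1],[0,0,0,0,0,0,1],[0,0,0,0,0,0,1],[0,0,0,0,0,0,1]]' 60; python3 -m crank '[[0,0,0,0,0,0,1],[0,0,0,0,0,0,1],[0,0,-1,0,0,0,1],[0,0,-3,0,0,0,1],[0,0,-4,0,0,0,1]]';python3 -m crank '[[0,0,-4,0,0,0,1],[0,0,-3,0,0,0,1],[0,0,0,0,0,0,1]]'; python3 -c "
from h import *;delta(.46,-.312,.26,-.2457)"
```

```text
time: 3.2
position: [0.5352, -0.0211, 0.0953]
tool_rot: [0.135, 0.991, -0.0, -0.0]
ft_force: [0.1, -0.1, 0.1]
grip_width: 0.0449
grip_force: 0.0
time: 3.82
position: [0.534, -0.0209, 0.1752]
tool_rot: [0.135, 0.991, 0.0, -0.002]
ft_force: [1.0, -0.5, -2.6]
grip_width: 0.0116
grip_force: 60.0
time: 4.2
position: [0.5361, -0.0213, 0.2474]
tool_rot: [0.134, 0.991, -0.0, 0.003]
ft_force: [0.1, 0.7, -4.6]
grip_width: 0.0119
grip_force: 60.0
t 4.2 pos [ 0.5361 -0.0213  0.2474] z-axis [ 0.0052 -0.0013 -1.    ] yaw -0.26970397522982853 F [ 0.1434  0.6977 -4.5693] M [-0.0141 -0.0261 -0.0089] w 0.011857618844225865 59.99576032161713
shift cm [ -0.4175 -30.0472  -1.2605] turn z -0.024003975229828528
```

```bash
python3 -m crank '[[0,-3,0,0,0,-0.005,1],[0,-5,0,0,0,-0.005,1],[0,-5,0,0,0,-0.005,1],[0,-5,0,0,0,-0.005,1],[0,-5,0,0,0,-0.004,1]]'; python3 -m crank '[[0,-4,1,0,0,0,1],[0,-2.4,1.2,0,0,0,1],[0,-0.6,0.6,0,0,0,1],[0,0,0,0,0,0,1],[0,0,0,0,0,0,1]]'; python3 - <<'E'
from h import *
delta(.4644,-.3131,.2111,-.2457)
s=cams.camera('side')[:,:,::-1];t=cams.camera('top')[:,:,::-1]
cv2.imwrite('pics/s1.png',s);cv2.imwrite('pics/t1.png',t)
cv2.imwrite('pics/d.png',cv2.resize(s[90:290,270:410],(420,600),interpolation=cv2.INTER_CUBIC))
cv2.imwrite('pics/d.png',np.hstack([cv2.resize(s[90:290,270:410],(420,600),interpolation=cv2.INTER_CUBIC),cv2.resize(t[150:350,330:457],(380,600),interpolation=cv2.INTER_CUBIC)]))
E
```

```text
time: 4.82
position: [0.4747, -0.2442, 0.2432]
tool_rot: [0.123, 0.992, 0.001, -0.002]
ft_force: [0.9, -0.8, -3.9]
grip_width: 0.0115
grip_force: 60.0
time: 5.45
position: [0.4594, -0.31, 0.217]
tool_rot: [0.122, 0.993, 0.001, -0.0]
ft_force: [0.7, -0.9, -3.8]
grip_width: 0.0115
grip_force: 60.0
t 5.45 pos [ 0.4594 -0.31    0.217 ] z-axis [-0.0006  0.0011 -1.    ] yaw -0.24463513539628856 F [ 0.7077 -0.9184 -3.7842] M [0.0066 0.001  0.0257] w 0.011480118838472346 59.995991215109825
shift cm [-0.561  -0.1816  0.594 ] turn z 0.0010648646037114406
```

View pics/d.png

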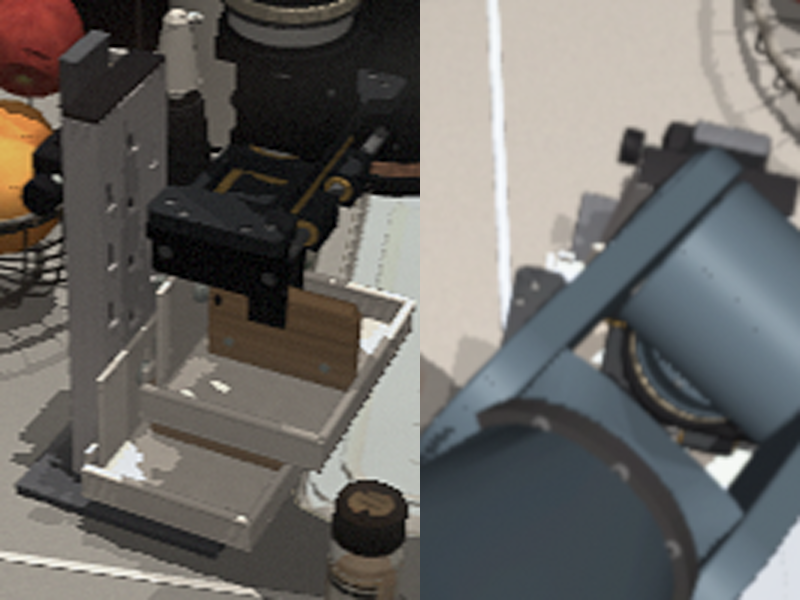

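The loose shelf (near front corner at crop (322,438), full-image (377,236)) stands in front of the upright, above the hung shelf (near front corner (353,263)). The slots in the near column are visible, so I'll fit their height in the first pictures.

```bash
python3 - <<'E'
from h import *
yaw=-.2457;O=np.array([.4917,-.3199,0])
zs=np.arange(.10,.265,.001)
def prof(im,n,y,dx):
    a=0
    for yy in np.arange(y-.003,y+.0031,.001):
        P=np.c_[np.full_like(zs,.057+dx),np.full_like(zs,yy),zs]@R(yaw).T+O
        p=proj(n,P).astype(np.float32); a=a+cv2.remap(im,p[:,:1],p[:,1:],cv2.INTER_LINEAR).ravel()
    return a/7
for n in("side","top"):
    im=cv2.imread(f"pics/{n}0.png",0).astype(np.float32)
    for y,h,off in((.026,.018,.009),(-.026,.018,.009),(0,.012,.029)):
        best=[]
        for dx in(-.002,0,.002):
            p=prof(im,n,y,dx);p=p-np.poly1d(np.polyfit(zs,p,2))(zs)
            sc=[]
            for zl in np.arange(.005,.045,.0005):
                m=np.zeros_like(zs,bool)
                for r in(70,110,150,190):m|=abs(zs-(zl+r/1000+off))<h/2
                m&=1>0;sc.append(np.corrcoef(p,m)[0,1])
            sc=np.array(sc);z=np.arange(.005,.045,.0005);best+=[(z[sc.argmin()],sc.min().round(2),z[sc.argmax()],sc.max().round(2))]
        print(n,y,[tuple(np.round(b,4)) for b in best])
E
```

```text
side 0.026 [(np.float64(0.0375), np.float64(-0.34), np.float64(0.0175), np.float64(0.44)), (np.float64(0.0355), np.float64(-0.26), np.float64(0.0135), np.float64(0.33)), (np.float64(0.0185), np.float64(-0.56), np.float64(0.0405), np.float64(0.52))]
side -0.026 [(np.float64(0.0365), np.float64(-0.33), np.float64(0.0155), np.float64(0.42)), (np.float64(0.0335), np.float64(-0.33), np.float64(0.0135), np.float64(0.4)), (np.float64(0.0185), np.float64(-0.32), np.float64(0.0405), np.float64(0.36))]
side 0 [(np.float64(0.0225), np.float64(-0.19), np.float64(0.0075), np.float64(0.26)), (np.float64(0.0195), np.float64(-0.42), np.float64(0.0065), np.float64(0.52)), (np.float64(0.0175), np.float64(-0.55), np.float64(0.0055), np.float64(0.54))]
top 0.026 [(np.float64(0.0405), np.float64(-0.69), np.float64(0.0205), np.float64(0.78)), (np.float64(0.0325), np.float64(-0.72), np.float64(0.0125), np.float64(0.76)), (np.float64(0.0235), np.float64(-0.74), np.float64(0.005), np.float64(0.78))]
top -0.026 [(np.float64(0.0375), np.float64(-0.65), np.float64(0.0165), np.float64(0.75)), (np.float64(0.0275), np.float64(-0.67), np.float64(0.0075), np.float64(0.78)), (np.float64(0.0195), np.float64(-0.71), np.float64(0.0405), np.float64(0.7))]
top 0 [(np.float64(0.0395), np.float64(-0.67), np.float64(0.0185), np.float64(0.62)), (np.float64(0.0315), np.float64(-0.66), np.float64(0.0105), np.float64(0.77)), (np.float64(0.0235), np.float64(-0.63), np.float64(0.005), np.float64(0.81))]
```

```bash
python3 - <<'E'
from h import *
import h
H={"side":[(353.7,264.2),(384.6,217.6),(331.6,202.4),(298.4,245.8)],"top":[(362.9,287.4),(437.2,303.5),(446.6,249.7),(374,234.4)]}
for z in(.0285,.0305,.0325):
  for n in H: print(z,n,fit({n:H[n]},z)[0][:3])
L=np.array([(377.3,236),(406.7,190),(319,218.3)])
o=robot.get_obs();p=o["position"];z=p[2]-.0951
C3=C[[0,1,3]]
f=lambda v:(proj("side",C3@R(v[2]).T+[v[0],v[1],z])-L).ravel()
r=least_squares(f,[.45,-.31,-.245]);print("loose seen",r.x,f(r.x).round(1))
yaw=-.2446;print("loose by TCP",p[:2]-.0069*np.array([np.cos(yaw),np.sin(yaw)]),z)
E
```

```text
0.0285 side [ 0.4921 -0.3203 -0.2442]
0.0285 top [ 0.4912 -0.3195 -0.2477]
0.0305 side [ 0.4918 -0.3179 -0.2445]
0.0305 top [ 0.491  -0.3193 -0.248 ]
0.0325 side [ 0.4915 -0.3155 -0.2448]
0.0325 top [ 0.4908 -0.319  -0.2485]
loose seen [ 0.4516 -0.2874 -0.2244] [ 1.9  0.7  2.3 -2.3 -4.1  0.5]
loose by TCP [ 0.453  -0.3086] 0.12247193372804045
```

```bash
python3 - <<'E'
from h import *
s=cv2.imread('pics/s1.png');k=4
im=cv2.resize(s[130:280,280:415],None,fx=k,fy=k,interpolation=cv2.INTER_CUBIC)
def draw(o,z,yaw,col):
    for P in (C,C-[0,0,.022]):
        p=(proj("side",P@R(yaw).T+[o[0],o[1],z])-[280,130])*k
        cv2.polylines(im,[p.round().astype(int)],True,col,1)
draw((.453,-.3086),.1222,-.2446,(0,0,255))
draw((.4917,-.3193),.0295,-.2457,(0,255,0))
for zl,c in((.0165,(255,255,0)),):
  for r in(110,150,190):
    for y in(.026,):
      S=np.array([[.057,y-.005,0],[.057,y+.005,0],[.057,y+.005,.018],[.057,y-.005,.018]])+[0,0,zl+r/1000]
      p=(proj("side",S@R(-.2457).T+[.4917,-.3193,0])-[280,130])*k;cv2.polylines(im,[p.round().astype(int)],True,c,1)
cv2.imwrite('pics/e.png',im)
E
```

```text
(no output)
```

View pics/e.png

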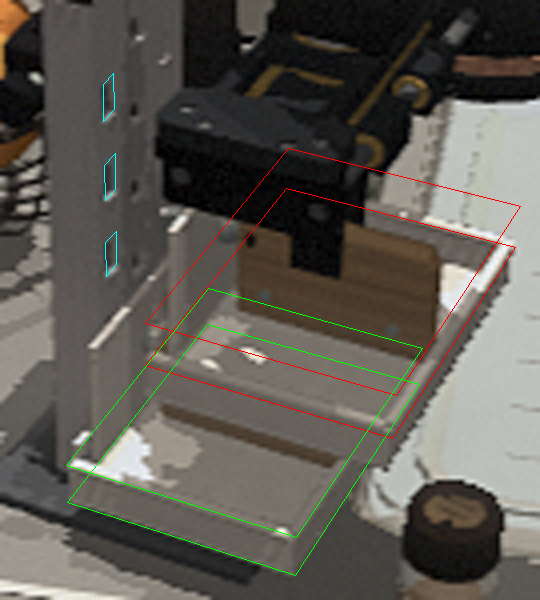

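The overlay shows the shelf hanging about 21 mm lower in the gripper than I assumed: its rim top falls on the predicted tray underside, with the corner at crop (388,435). The lift began before the fingers had finished closing, so the handle is held only by its top. I'll set the shelf back down on its old spot and grip it properly.

```bash
python3 -m crank '[[-1,4,-2.4,0,0,0,1],[-1,5,-2,0,0,0,1],[0,5,0,0,0,0,1],[0,5,0,0,0,0,1],[0,5,0,0,0,0,1]]'; python3 -m crank '[[0,4,2,0,0,0,1],[0,2,4,0,0,0,1],[0,0,5,0,0,0,1],[0,0,1.5,0,0,0,1],[0,0,0,0,0,0,1]]'; python3 -c "
from h import *;delta(.535,-.021,.117,-.2446)"
```

```text
time: 6.18
position: [0.5373, -0.081, 0.262]
tool_rot: [0.122, 0.993, -0.0, 0.001]
ft_force: [1.3, -0.1, -2.5]
grip_width: 0.0111
grip_force: 60.0
time: 6.8
position: [0.5515, -0.0251, 0.1361]
tool_rot: [0.122, 0.992, 0.0, -0.001]
ft_force: [-0.2, 0.0, -3.5]
grip_width: 0.0116
grip_force: 60.0
t 6.8 pos [ 0.5515 -0.0251  0.1361] z-axis [-0.0012  0.0003 -1.    ] yaw -0.24556500621460944 F [-0.1517  0.014  -3.5286] M [ 0.021   0.0194 -0.0057] w 0.011553186154704123 59.99593086540699
shift cm [ 1.7    -0.009   1.9103] turn z -0.0009650062146094318
```

```bash
python3 -m crank '[[0.5,0,0.9,0,0,0,1],[0,0,0.4,0,0,0,1],[0,0,0.2,0,0,0,1],[0,0,0,0,0,0,1]]';python3 -m crank '[[0,0,0.15,0,0,0,1],[0,0,0.15,0,0,0,1],[0,0,0,0,0,0,1]]';python3 -m crank '[[0,0,0.15,0,0,0,1],[0,0,0.15,0,0,0,1],[0,0,0,0,0,0,1]]'
```

```text
time: 7.3
position: [0.5471, -0.0242, 0.1216]
tool_rot: [0.123, 0.992, -0.0, 0.0]
ft_force: [-0.7, 0.3, -3.5]
grip_width: 0.0116
grip_force: 60.0
time: 7.68
position: [0.5468, -0.024, 0.1181]
tool_rot: [0.123, 0.992, 0.0, -0.0]
ft_force: [-0.2, -0.4, -2.2]
grip_width: 0.0112
grip_force: 60.0
time: 8.05
position: [0.5467, -0.024, 0.1151]
tool_rot: [0.123, 0.992, 0.0, -0.0]
ft_force: [-0.2, 0.2, -3.5]
grip_width: 0.0115
grip_force: 60.0
```

```bash
python3 -m crank '[[0,0,0.15,0,0,0,1],[0,0,0.15,0,0,0,1],[0,0,0,0,0,0,1]]';python3 -m crank '[[0,0,0.15,0,0,0,1],[0,0,0.15,0,0,0,1],[0,0,0,0,0,0,1]]'
```

```text
time: 8.43
position: [0.547, -0.024, 0.1125]
tool_rot: [0.123, 0.992, -0.0, 0.0]
ft_force: [-0.4, -0.0, -0.6]
grip_width: 0.0116
grip_force: 60.0
time: 8.8
position: [0.547, -0.024, 0.1124]
tool_rot: [0.122, 0.992, -0.0, 0.001]
ft_force: [-4.4, 0.9, 21.5]
grip_width: 0.0115
grip_force: 60.0
```

```bash
python3 -m crank '[[0,0,0,0,0,0,0.6],[0,0,0,0,0,0,0.6],[0,0,0,0,0,0,0.6],[0,0,0.7,0,0,0,0.6],[0,0,0.75,0,0,0,0.6]]';python3 -m crank '[[0,0,0,0,0,0,1],[0,0,0,0,0,0,1],[0,0,0,0,0,0,1],[0,0,0,0,0,0,1],[0,0,0,0,0,0,1]]' 60;python3 -m crank '[[0,0,0,0,0,0,1],[0,0,0,0,0,0,1]]'
```

```text
time: 9.43
position: [0.5467, -0.024, 0.094]
tool_rot: [0.123, 0.992, 0.0, -0.0]
ft_force: [-0.4, 0.7, 0.6]
grip_width: 0.0342
grip_force: 0.0
time: 10.05
position: [0.547, -0.024, 0.0949]
tool_rot: [0.123, 0.992, -0.0, 0.0]
ft_force: [1.1, -0.5, -1.1]
grip_width: 0.0116
grip_force: 60.0
time: 10.3
position: [0.547, -0.024, 0.0949]
tool_rot: [0.123, 0.992, -0.0, 0.0]
ft_force: [-0.0, -0.0, 0.0]
grip_width: 0.0115
grip_force: 60.0
```

```bash
python3 -m crank '[[0,0,-2,0,0,0,1],[0,0,-4,0,0,0,1],[0,0,-5,0,0,0,1],[0,-2,-3.5,0,0,0,1],[1,-5,0,0,0,0,1]]';python3 -m crank '[[0,-5,0,0,0,0,1],[0,-5,0,0,0,0,1],[0,-5,0,0,0,0,1],[0,-4,0,0,0,0,1],[0,-3,0.5,0,0,0,1]]';python3 -m crank '[[0,-1,0.8,0,0,0,1],[0,0,0.5,0,0,0,1],[0,0,0,0,0,0,1],[0,0,0,0,0,0,1]]'; python3 - <<'E'
from h import *
delta(.4644,-.3131,.2185,-.2457)
o=robot.get_obs()["position"]
s=cams.camera('side')[:,:,::-1].copy();cv2.imwrite('pics/s2.png',s);k=4
im=cv2.resize(s[130:280,280:415],None,fx=k,fy=k,interpolation=cv2.INTER_CUBIC)
def draw(o,z,yaw,col):
    for P in (C,):
        p=(proj("side",P@R(yaw).T+[o[0],o[1],z])-[280,130])*k
        cv2.polylines(im,[p.round().astype(int)],True,col,1)
draw(o[:2]-.0069*np.array([.970,-.243]),o[2]-.0949,-.2446,(0,0,255))
draw((.4917,-.3193),.0295,-.2457,(0,255,0))
cv2.imwrite('pics/f.png',im)
E
```

```text
time: 10.92
position: [0.5221, -0.0895, 0.2426]
tool_rot: [0.121, 0.993, -0.001, 0.004]
ft_force: [0.4, -1.5, -3.7]
grip_width: 0.0115
grip_force: 60.0
time: 11.55
position: [0.4655, -0.3044, 0.2343]
tool_rot: [0.123, 0.992, 0.0, -0.0]
ft_force: [-0.4, 0.3, -4.0]
grip_width: 0.0115
grip_force: 60.0
time: 12.05
position: [0.4644, -0.3113, 0.2217]
tool_rot: [0.122, 0.993, 0.0, -0.0]
ft_force: [0.8, 0.4, -2.5]
grip_width: 0.0111
grip_force: 60.0
t 12.05 pos [ 0.4644 -0.3113  0.2217] z-axis [-0.0003  0.0006 -1.    ] yaw -0.24422037034024263 F [ 0.8345  0.3948 -2.473 ] M [ 0.0119 -0.0253 -0.0131] w 0.011086875231170582 60.00001517124474
shift cm [-0.0416 -0.1745  0.3215] turn z 0.00147962965975737
```

View pics/f.png

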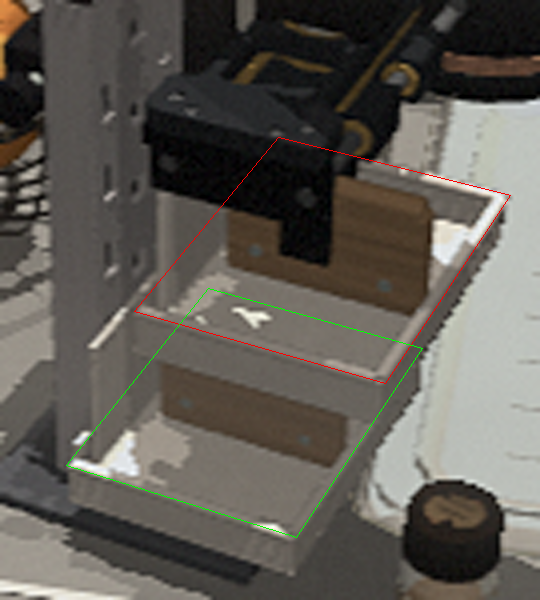

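The model overlay now fits both shelves to about 1 px: loose near-front corner at (384,382), hung at (297,537). Next I feel forward until the claw tips meet the upright.

```bash
python3 -m crank '[[-1,0.06,0,0,0,0,1],[-0.8,0,0,0,0,0,1],[0,0,0,0,0,0,1]]';python3 -m crank '[[-0.2,0,0,0,0,0,1],[-0.2,0,0,0,0,0,1],[0,0,0,0,0,0,1]]';python3 -m crank '[[-0.15,0,0,0,0,0,1],[-0.15,0,0,0,0,0,1],[0,0,0,0,0,0,1]]'
```

```text
time: 12.48
position: [0.4828, -0.3168, 0.2219]
tool_rot: [0.122, 0.993, -0.0, 0.001]
ft_force: [0.1, 0.5, -4.0]
grip_width: 0.0117
grip_force: 60.0
time: 12.85
position: [0.4848, -0.3169, 0.2215]
tool_rot: [0.123, 0.992, 0.001, -0.001]
ft_force: [-2.5, 0.6, -2.2]
grip_width: 0.0117
grip_force: 60.0
time: 13.22
position: [0.4855, -0.3168, 0.2215]
tool_rot: [0.123, 0.992, 0.001, -0.004]
ft_force: [-10.0, 1.0, 1.6]
grip_width: 0.0114
grip_force: 60.1
```

```bash
python3 -m crank '[[0.1,0,0.1,0,0,0,1],[0,0,0.1,0,0,0,1],[0,0,0.1,0,0,0,1],[0,0,0.1,0,0,0,1],[0,0,0,0,0,0,1]]';python3 -m crank '[[0,0,0.1,0,0,0,1],[0,0,0.1,0,0,0,1],[0,0,0,0,0,0,1]]';python3 -m crank '[[0,0,0.1,0,0,0,1],[0,0,0.1,0,0,0,1],[0,0,0,0,0,0,1]]'
```

```text
time: 13.85
position: [0.4854, -0.3169, 0.2177]
tool_rot: [0.123, 0.992, 0.001, -0.003]
ft_force: [-8.2, 1.3, 0.0]
grip_width: 0.0118
grip_force: 60.0
time: 14.22
position: [0.4875, -0.3179, 0.2156]
tool_rot: [0.123, 0.992, -0.0, 0.0]
ft_force: [-0.6, -0.2, -4.1]
grip_width: 0.0112
grip_force: 60.0
time: 14.6
position: [0.4878, -0.3179, 0.2137]
tool_rot: [0.123, 0.992, -0.0, 0.0]
ft_force: [0.3, -0.3, -3.5]
grip_width: 0.0117
grip_force: 60.0
```

The claws dropped into the slots: the force vanished at z ≈ 0.2156. Pushing back against the upright.

```bash
python3 -m crank '[[-0.2,0,0,0,0,0,1],[-0.2,0,0,0,0,0,1],[0,0,0,0,0,0,1]]';python3 -m crank '[[-0.2,0,0,0,0,0,1],[-0.2,0,0,0,0,0,1],[0,0,0,0,0,0,1]]';python3 -m crank '[[-0.15,0,0,0,0,0,1],[0,0,0,0,0,0,1]]'
```

```text
time: 14.98
position: [0.4911, -0.3186, 0.2137]
tool_rot: [0.122, 0.992, 0.0, -0.001]
ft_force: [-1.4, 0.1, -3.7]
grip_width: 0.0117
grip_force: 60.0
time: 15.35
position: [0.4945, -0.3194, 0.2135]
tool_rot: [0.123, 0.992, 0.0, -0.001]
ft_force: [-5.5, 0.3, -1.7]
grip_width: 0.0119
grip_force: 60.0
time: 15.6
position: [0.4958, -0.3197, 0.2135]
tool_rot: [0.123, 0.992, 0.0, -0.001]
ft_force: [-5.6, 0.2, -1.8]
grip_width: 0.0117
grip_force: 60.0
```

```bash
python3 -m crank '[[-0.15,0,0,0,0,0,1],[0,0,0,0,0,0,1]]';python3 -m crank '[[-0.1,0,0,0,0,0,1],[0,0,0,0,0,0,1]]'
```

```text
time: 15.85
position: [0.4962, -0.3197, 0.2135]
tool_rot: [0.123, 0.992, 0.001, -0.003]
ft_force: [-8.9, 0.6, -0.7]
grip_width: 0.0117
grip_force: 60.0
time: 16.1
position: [0.4964, -0.3196, 0.2135]
tool_rot: [0.123, 0.992, 0.001, -0.004]
ft_force: [-10.2, 1.4, 1.2]
grip_width: 0.0114
grip_force: 60.0
```

The back plate is against the upright. Pressing down.

```bash
python3 -m crank '[[0,0,0.15,0,0,0,1],[0,0,0.15,0,0,0,1],[0,0,0.15,0,0,0,1],[0,0,0,0,0,0,1]]';python3 -m crank '[[0,0,0.15,0,0,0,1],[0,0,0.15,0,0,0,1],[0,0,0,0,0,0,1]]';python3 -m crank '[[0,0,0.1,0,0,0,1],[0,0,0.1,0,0,0,1],[0,0,0,0,0,0,1]]'
```

```text
time: 16.6
position: [0.4966, -0.3191, 0.2081]
tool_rot: [0.123, 0.992, 0.002, -0.003]
ft_force: [-8.4, 2.1, -3.4]
grip_width: 0.0117
grip_force: 60.1
time: 16.98
position: [0.4966, -0.3193, 0.206]
tool_rot: [0.123, 0.992, 0.002, -0.003]
ft_force: [-9.3, 2.8, 0.5]
grip_width: 0.0112
grip_force: 60.1
time: 17.35
position: [0.4966, -0.3193, 0.2054]
tool_rot: [0.123, 0.992, 0.001, -0.003]
ft_force: [-11.6, 4.2, 9.3]
grip_width: 0.0112
grip_force: 60.1
```

```bash
python3 -m crank '[[0,0,0.1,0,0,0,1],[0,0,0.1,0,0,0,1],[0,0,0,0,0,0,1]]';python3 -m crank '[[0.1,0,0.1,0,0,0,1],[0.1,0,0,0,0,0,1],[0,0,0,0,0,0,1]]'
```

```text
time: 17.73
position: [0.4965, -0.3192, 0.2051]
tool_rot: [0.123, 0.992, 0.001, -0.003]
ft_force: [-14.7, 5.2, 18.7]
grip_width: 0.0116
grip_force: 60.1
time: 18.1
position: [0.4962, -0.3191, 0.2048]
tool_rot: [0.123, 0.992, 0.001, -0.001]
ft_force: [-10.7, 6.5, 19.5]
grip_width: 0.0117
grip_force: 60.1
```

```bash
python3 -m crank '[[0.1,0,-0.1,0,0,0,1],[0.05,0,-0.1,0,0,0,1],[0,0,0,0,0,0,1]]';python3 -m crank '[[0.05,0,-0.1,0,0,0,1],[0,0,0,0,0,0,1]]';python3 -m crank '[[0.05,0,-0.05,0,0,0,1],[0,0,0,0,0,0,1]]'
```

```text
time: 18.48
position: [0.4959, -0.3193, 0.2051]
tool_rot: [0.123, 0.992, 0.0, 0.0]
ft_force: [-4.6, 3.7, 8.1]
grip_width: 0.0118
grip_force: 60.0
time: 18.73
position: [0.4956, -0.3194, 0.2051]
tool_rot: [0.123, 0.992, 0.0, 0.001]
ft_force: [-4.0, 3.7, 6.2]
grip_width: 0.0113
grip_force: 60.0
time: 18.98
position: [0.4954, -0.3196, 0.2051]
tool_rot: [0.123, 0.992, 0.0, 0.001]
ft_force: [-0.6, 4.0, 4.8]
grip_width: 0.0118
grip_force: 60.0
```

```bash
python3 -m crank '[[0,0,-0.15,0,0,0,1],[0,0,-0.15,0,0,0,1],[0,0,0,0,0,0,1]]';python3 -m crank '[[0,0,-0.1,0,0,0,1],[0,0,-0.1,0,0,0,1],[0,0,0,0,0,0,1]]'
```

```text
time: 19.35
position: [0.495, -0.3202, 0.2074]
tool_rot: [0.123, 0.992, -0.0, 0.0]
ft_force: [1.0, -1.2, -3.9]
grip_width: 0.0115
grip_force: 60.0
time: 19.73
position: [0.4949, -0.3197, 0.2087]
tool_rot: [0.123, 0.992, 0.0, -0.0]
ft_force: [4.1, -2.8, -13.7]
grip_width: 0.0114
grip_force: 60.0
```

The lift is blocked after about 3 mm, at about 10 N, so the catch is in its hole. Setting it back down and letting go.

```bash
python3 -m crank '[[0,0,0.2,0,0,0,1],[0,0,0.2,0,0,0,1],[0,0,0.1,0,0,0,1],[0,0,0,0,0,0,1]]';python3 -m crank '[[0,0,0,0,0,0,0.6],[0,0,0,0,0,0,0.6],[0,0,0,0,0,0,0.6],[0,0,0,0,0,0,0.6],[0,0,-1,0,0,0,0.6]]';python3 -m crank '[[0,0,-3,0,0,0,0.6],[0,0,-4,0,0,0,0.6],[2,0,-4,0,0,0,0.6],[5,0,0,0,0,0,0.6],[5,0,0,0,0,0,0.6]]';python3 -m crank '[[5,3,0,0,0,0,0.6],[2,3,0,0,0,0,0.6],[0,0,0,0,0,0,0.6]]'; python3 - <<'E'
from h import *
s=cams.camera('side')[:,:,::-1];t=cams.camera('top')[:,:,::-1]
cv2.imwrite('pics/g.png',np.hstack([cv2.resize(s[90:290,270:410],(420,600),interpolation=cv2.INTER_CUBIC),cv2.resize(t[150:350,330:457],(380,600),interpolation=cv2.INTER_CUBIC)]))
E
```

```text
time: 20.23
position: [0.495, -0.3197, 0.2054]
tool_rot: [0.123, 0.992, -0.0, 0.0]
ft_force: [0.9, -1.2, -2.3]
grip_width: 0.0116
grip_force: 60.0
time: 20.85
position: [0.4944, -0.3193, 0.2144]
tool_rot: [0.123, 0.992, 0.001, -0.001]
ft_force: [1.2, -0.9, 0.7]
grip_width: 0.0346
grip_force: 0.0
time: 21.48
position: [0.3775, -0.2903, 0.3261]
tool_rot: [0.122, 0.993, -0.001, 0.001]
ft_force: [0.2, -0.4, 0.6]
grip_width: 0.0345
grip_force: 0.0
time: 21.85
position: [0.3236, -0.2128, 0.3253]
tool_rot: [0.122, 0.993, 0.0, -0.0]
ft_force: [-0.1, -1.0, 0.8]
grip_width: 0.0349
grip_force: 0.0
```

View pics/g.png

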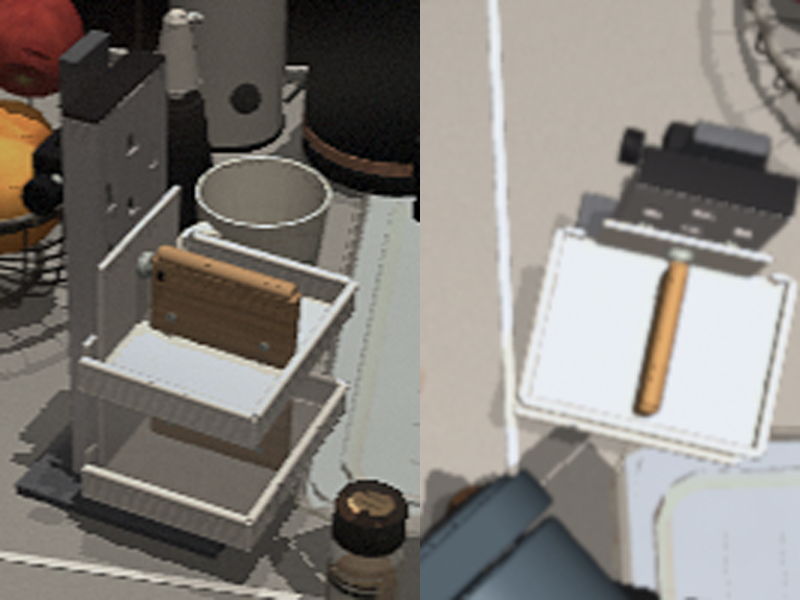

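The shelf hangs level, directly above the other one (side near-front corners (255,415) and (250,520)). The jar is upright and the gripper is clear, so I'm handing in.

```bash
python3 -c "
from rig import ticket;print(ticket.hand_in())"
```

```text
the job is handed in; nothing more can be done
None
```

The shelf hangs level above the other one, locked by its catch (it resisted a test lift) and let go of; the job was handed in at about 22 s without returning a verdict, and neither jar was touched, though the last picture shows only the front one, standing.

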